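# Add a blank to the pile, close the fence and clamp it

### The job

Put the loose black bridge blank on top of the pile of blanks in the plywood jig, squarely in line with them: how high the pile is you must feel, so lower the blank gently until it touches, without pressing hard, and only then let go; do not let it fall. Then, with the orange clamp lever still loose, push the metal fence in until its inner face is on the red marks, and last swing the lever clockwise to its stop to tighten it. Leave the chisel and the glue cup alone.

Things in the scene. Friction and masses are not known exactly. Their poses are not given: they have to be found in the camera images.
- blank: loose black ebony bridge blank, 30 x 160 x 10 mm, about 70 g, lying flat on the worktop; origin at the centre of its underside, long side along its y, z up (either end may lead; its two ends are alike)
- jig: plywood stacking jig, fixed to the worktop, base board 120 (x) x 325 (y) x 18 mm high, from y -100 to +225 mm; its origin is on the worktop under the centre of the pile of blanks. A low end stop, 34 mm above the worktop, stands at y -86 to -98 mm; the fence stands at the +y end
- pile_foot (a point): point on the jig's base under the centre of the pile, 18 mm above the worktop (axes as the jig's). The pile of equal black blanks, 30 x 160 mm, long side along the jig's y, is centred here; it cannot shift, only sinks about 0.5 mm per N when pressed (felt pad below), and its top is somewhere between 45 and 85 mm above the worktop (different every time, not measured)
- mark (a point): point on the jig's base midway between the two red mark lines (the lines lie on the base beside the fence), at y +81.5 mm in the jig
- fence (a joint): position of the aluminium fence along its slots, in m: 0 = fully back, away from the pile; it grows as the fence slides in towards the pile (the jig's -y); 0.040 = inner face on the red marks (1.5 mm from the pile's end); at most 0.046. It slides stiffly (about 4 N) and stays where it is left
- fence_face (a point): point on the outer face of the fence's upright (away from the pile, looking to the jig's +y), mid-width, 78 mm above the worktop. Upright: 80 mm wide (jig x), 12 mm thick, top 90 mm above the worktop; behind it lies the slotted foot plate, 100 mm long, top 26 mm above the worktop, with two ribs (top 47 mm) at x +-36 mm reaching 21 mm back from the face
- clamp (a joint): angle of the orange clamp lever in rad: 0 = loose, lever pointing along the jig's -x; grows clockwise seen from above; 1.57 = tight, at its stop, lever pointing along the jig's +y. It turns with about 0.12 N m friction and stays where it is left; its bolt is fixed in the jig's base, so turning it does not move the fence
- clamp_bolt (a point): axis of the clamp lever (vertical), at x -28, y +165 mm in the jig, 26 mm above the worktop; black hub of radius 14 mm, top 48 mm above the worktop. The other bolt (plain head, top 34 mm above the worktop) is at x +28, y +165 mm
- clamp_tip (a point): centre of the 18 mm ball at the end of the lever, 72 mm from the axis, 48 mm above the worktop; the lever arm is a 12 mm thick bar between hub and ball, its axis 40 to 48 mm above the worktop
- chisel: chisel with a light wooden handle, 27 x 248 x 30 mm, loose, to be left alone; origin under its middle
- glue_cup: white cup with a wooden spreader, 64 x 84 x 73 mm, loose, to be left alone; origin under its middle
Not all that is in view belongs to the job. There is more than one size of the blank; the one meant has the size given above.

How it is judged (in metres and radians):
On the way, in this order (a step that is already met when the one before it is completed fails the run):
1. the held blank has been lowered until it touches the pile, in line with it (within 15 mm) (contact force between blank and jig above 0.3 N and contact force between the fingers and blank above 0.5 N and x of blank in the frame of jig between -0.015 and 0.015 m and y of blank in the frame of jig between -0.015 and 0.015 m and angle between the y axis of blank and the y axis of jig, either way round below 0.15 rad and angle between blank's own z axis and vertical below 0.15 rad), for 0.1 s.
2. the blank is released on the pile and the fence is on its marks (within 3 mm), the lever still loose (contact force between the fingers and blank below 0.1 N and contact force between blank and jig above 0.2 N and value of joint fence between 0.037 and 0.043 m and value of joint clamp below 0.6 rad), for 0.1 s.
At the end, for the whole second after the job is handed in: The blank lies flat and at rest on top of the pile, within 8 mm across, 10 mm along and 0.1 rad of it; the fence's inner face is within 3 mm of the red marks; the clamp lever is tight (over 1.4 rad) (x of blank in the frame of jig between -0.008 and 0.008 m and y of blank in the frame of jig between -0.01 and 0.01 m and z of blank in the frame of jig above 0.04 m and angle between the y axis of blank and the y axis of jig, either way round below 0.1 rad and angle between blank's own z axis and vertical below 0.05 rad and contact force between blank and jig above 0.2 N and linear speed of blank below 0.02 m/s and value of joint fence between 0.037 and 0.043 m and value of joint clamp above 1.4 rad); the robot touches nothing.
It fails at once if the blank is pressed hard on the pile (over 30 N) (contact force between blank and jig above 30 N).
It fails at once if the blank is let fall (moving over 0.35 m/s with no finger on it) (contact force between the fingers and blank below 0.05 N and linear speed of blank above 0.35 m/s).
It fails at once if the chisel or the glue cup is moved over 30 mm (distance of any of chisel, glue_cup from where it was at the start of the episode above 0.03 m).
It also fails if it takes over 61 s, if anything falls off the work surface, if the arm or the gripper's body presses on something with over 40 N, if the wrist force passes 120 N, or if a joint passes its speed limit or range.

### The arm

A 7-joint arm with a two-finger parallel gripper is mounted at the origin on a cart in front of the work surface, level with it; the furniture and walls round the work are solid. World frame = base frame: x ahead of the robot, y to its left, z up, the work surface at z = 0. Lengths are in mm, angles in rad, forces in N, time in s.
With the tool pointing down it reaches from about 400 to 875 mm from the base axis. Payload 4.4 kg.
Tool frame: the origin (TCP) lies midway between the tips of the shut fingers; the grasp point (between the pads) lies 19 mm behind it; z points along the fingers, y is the direction in which the jaws open and shut (so a half turn about z gives the same grasp; the last joint's range is limited). The gripper opens to 85 mm and grips with 20 to 120 N. Pads are 22 mm wide; open, the fingers measure 114 mm over their backs; the gripper's body (76 mm by 85 mm) begins 54 mm behind the grasp point. The pads swing forward as they close: fully open they stand 13 mm farther back than shut.
Start: joints at [-1.389, 0.628, 0.038, 1.517, -0.027, 0.996, -0.02], TCP at [159.401, 630.166, 231.313] pointing down, gripper open.
Joint ranges: [-3.06, 3.06], [-0.37, 2.12], [-1.25, 1.32], [0.18, 2.47], [-1.1, 4.24], [0.23, 1.98], [-2.94, 2.94]. Speed limits (rad/s): [2.57, 2.57, 3.14, 3.14, 3.14, 3.14, 3.14].

### API

Orientations are given as [roll, pitch, yaw] about the fixed x, y, z axes, in that order (R = Rz(yaw) Ry(pitch) Rx(roll)).
In Python, from cell import ctrl, vision gives the robot as it stands.
- The arm moves only by the tool play_rows, never from a script. Its arguments are lists of equal length, an entry for each row: "slide": the shift along the tool's x, y, z in mm, a list of three; "turn": the turn about the tool's z in rad; "fingers": the opening, from 0 (shut) to 1 (fully open). A call has 1 to 5 rows; each row is the pose to reach, as a shift and turn from the pose measured when the call began, along the tool's axes at that moment; what a row does not reach only later rows make up. A row lasts 1/8 s, in which the tool goes at most 62.5 mm and 10.7 degrees, less where a joint would pass 70% of its speed; a pose out of reach is approached as far as the arm can. A call with a gripper value outside its range is refused whole. The fingers move at their own pace and stop on an object; the grip force is fixed at half the most. Time passes only in rows, so rows that repeat a pose let the fingers close. It gives the time, the measured TCP pose, the force and the opening at its end, in the units of the state.
- ctrl.read_state(): the state, without advancing time (a new reading comes with each control period).
- vision.get_image(name): name is "scene" or "top"; returns (picture, depth): 384x512x3 uint8, blue, green, red; 384x512 float32, mm along the optical axis (not along the pixel's ray), 0 where there is no reading.
- vision.camera_params(name): a dict with "fx", "fy", "cx", "cy" (pixels), "position" and "rotation" of the camera in the world. Camera axes: x right, y up, looking along -z (the intrinsics and any distortion apply to the point x, -y, -z); pixel columns grow to the right and rows downward; lengths in mm; the calibration is good to about 2 mm. A picture is of the moment at which its call begins. camera_params takes no time and is no camera call.
- ctrl.finish_job(): hands the job in, once; it reports no verdict.
The state is a dict: "clock": time; "qpos": joint angles; "qd": joint speeds; "tau": joint torques, N m; "eef_pos": TCP position; "tool_rot": TCP orientation; "force": force on the tool from outside, world axes, zero at the start; "torque": the same for the moment, N m; "width": finger opening in mm.
Only numpy, scipy, OpenCV 4.12 (cv2) and the standard library are available. Lean on these libraries where they do the work, as an engineer would, in place of code of your own. Each camera call takes 0.05 s, during which the arm holds its last target.

## Working session

There is one attempt and no reset: what is moved stays moved. The work goes in short steps, Python scripts to look and compute and a tool call to move; the robot and the scene stay as the last step left them, time stands still between calls to the robot, and variables do not carry over. Pictures are saved under pics/ and viewed, and the job is handed in when it is done.

Besides the shell and the picture viewer there is one more tool, called after "Call:" by a JSON object that holds its "method" and its "body", one argument or row to a line. play_rows: Moves the arm, as the interface text tells. Its arguments: {"type":"object","properties":{"slide":{"type":"array"},"turn":{"type":"array"},"fingers":{"type":"array"}},"required":["slide","turn","fingers"]}

```bash
mkdir -p pics; ls; cat > h.py <<'E'
import numpy as np, cv2, sys
from cell import ctrl, vision
def grab(n,tag):
    im,d=vision.get_image(n); cv2.imwrite(f'pics/{tag}.png',im); np.savez(f'{tag}.npz',im=im,d=d); return im,d
def world(n,u,v,d):
    p=vision.camera_params(n); z=np.asarray(d,float)
    u=np.asarray(u,float);v=np.asarray(v,float)
    c=np.stack([(u-p['cx'])/p['fx']*z,-(v-p['cy'])/p['fy']*z,-z],-1)
    return c@np.array(p['rotation']).reshape(3,3).T+np.array(p['position'])
E
python3 - <<'E'
from h import *
for n in('scene','top'):
    grab(n,n+'0'); print(vision.camera_params(n))
print(ctrl.read_state())
E
```

```text
pics
{'fx': 496.46423782361984, 'fy': 496.46423782361984, 'cx': 244.78650188360112, 'cy': 200.50786402265516, 'position': array([-125.54451509, -684.56953384,  993.23354441]), 'rotation': array([ 0.75861724,  0.00385295, -0.8052114 ])}
{'fx': 477.4970396046441, 'fy': 477.4970396046441, 'cx': 258.5929604511441, 'cy': 199.4273555688292, 'position': array([ 195.64783994,  -96.82061445, 1426.38427438]), 'rotation': array([ 0.24435261, -0.0043596 , -1.47484467])}
{'clock': 0.1, 'qpos': array([-1.38877436,  0.62923441,  0.03845649,  1.51826515, -0.02699218,
        0.99631018, -0.02000842]), 'qd': array([-0.00034502,  0.00060882,  0.00166187, -0.00347135, -0.00039978,
       -0.00059113, -0.00036135]), 'tau': array([ 2.85014001e-03, -5.64525032e+01,  1.23042271e+00, -1.93972099e+01,
        1.12401278e-02,  5.35978004e-03, -5.23510323e-06]), 'eef_pos': array([159.28221914, 629.60407723, 230.49463717]), 'tool_rot': array([-3.13989410e+00,  2.95857900e-05,  2.89375712e+00]), 'force': array([0.24589395, 0.27049943, 0.62140598]), 'torque': array([ 0.01873515, -0.02637509,  0.01711017]), 'width': 85.61820212984394}
```

View images.

View pics/scene0.png

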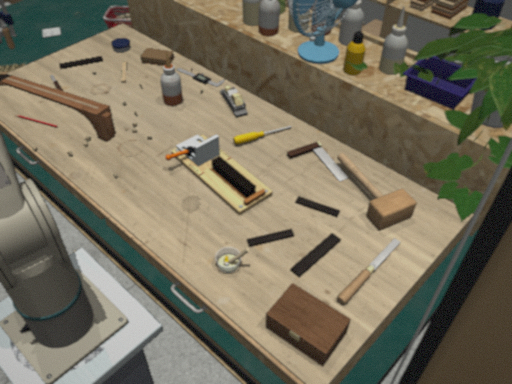

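View pics/top0.png

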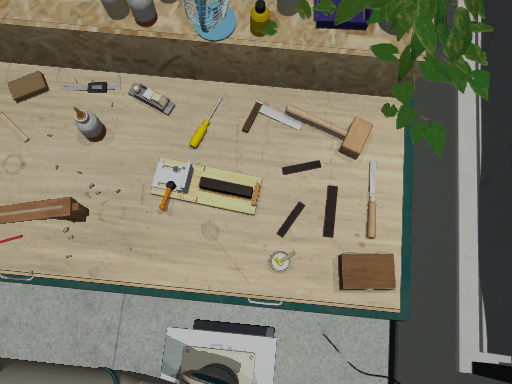

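```bash
cat > h.py <<'E'
import numpy as np, cv2, sys
from scipy.spatial.transform import Rotation as Ro
from cell import ctrl, vision
def grab(n,tag):
    im,d=vision.get_image(n); cv2.imwrite(f'pics/{tag}.png',im); np.savez(f'{tag}.npz',im=im,d=d); return im,d
def Rc(p): return Ro.from_euler('xyz',p['rotation']).as_matrix()
def world(n,u,v,d):
    p=vision.camera_params(n); z=np.asarray(d,float)
    u=np.asarray(u,float);v=np.asarray(v,float)
    c=np.stack([(u-p['cx'])/p['fx']*z,-(v-p['cy'])/p['fy']*z,-z],-1)
    return c@Rc(p).T+np.array(p['position'])
def onplane(n,u,v,z):
    p=vision.camera_params(n); a=world(n,u,v,np.ones_like(np.asarray(u,float))); o=np.array(p['position'])
    r=a-o; return o+r*((z-o[2])/r[...,2])[...,None]
def pix(n,P):
    p=vision.camera_params(n); c=(np.asarray(P,float)-p['position'])@Rc(p)
    return np.stack([p['cx']+p['fx']*c[...,0]/-c[...,2],p['cy']+p['fy']*c[...,1]/c[...,2]],-1)
E
python3 - <<'E'
from h import *
f=np.load('top0.npz');im,d=f['im'],f['d']
W=world('top',*np.meshgrid(np.arange(512),np.arange(384)),d)
print('table z',W[250,150],W[120,250])
g=im.max(2)
m=((g<75)).astype('u1'); m[:100]=0;m[300:]=0;m[:,400:]=0
n,l,s,c=cv2.connectedComponentsWithStats(m)
for i in range(1,n):
    if s[i,4]>100:
        v,u=np.where(l==i); P=onplane('top',u,v,10.)
        r=cv2.minAreaRect(P[:,:2].astype('f4')); print(c[i],s[i,4],r,'depth z',np.median(W[v,u,2]))
cv2.imwrite('pics/jig0.png',cv2.resize(im[145:225,140:270],None,fx=6,fy=6,interpolation=cv2.INTER_CUBIC))
cv2.imwrite('pics/bl0.png',cv2.resize(im[145:250,260:390],None,fx=5.5,fy=5.5,interpolation=cv2.INTER_CUBIC))
E
```

```text
table z [363.5179087  240.47064319  -2.11574891] [800.61337576 -17.41958925  20.13813363]
[ 96.49568966 133.12068966] 232 ((717.0109252929688, 463.0236511230469), (56.714962005615234, 67.63462829589844), 53.14656066894531) depth z 40.2202692111872
[347.87128713 152.6039604 ] 101 ((726.6676025390625, -334.0088806152344), (59.86823654174805, 19.466144561767578), 67.203125) depth z 30.211310681622763
[301.02554745 167.16423358] 274 ((663.6878051757812, -191.09396362304688), (23.470970153808594, 119.43701934814453), 17.807924270629883) depth z 7.538632594542719
[225.91955836 187.65615142] 634 ((575.0657348632812, 34.762107849121094), (165.32278442382812, 37.86090087890625), 83.51596069335938) depth z 50.054030100139585
[329.83067729 211.30876494] 502 ((533.36328125, -288.5180969238281), (30.11843490600586, 159.123779296875), 88.19528198242188) depth z 9.994517280780656
[ 75.40597015 213.48358209] 335 ((462.3079528808594, 496.5386962890625), (113.91841888427734, 74.2281494140625), 86.41104888916016) depth z 72.41416803989159
[290.3605948  219.20074349] 269 ((496.0395812988281, -171.01480102539062), (20.911056518554688, 120.22442626953125), 60.12162399291992) depth z 7.5049276970930805
[342.36231884 275.26811594] 138 ((338.2189025878906, -341.3758544921875), (120.1728744506836, 59.296993255615234), 37.88787841796875) depth z 38.66789692715656
[111.65843271 288.20783646] 1174 ((241.44754028320312, 343.49688720703125), (636.0875244140625, 22.544111251831055), 89.95330047607422) depth z -100.76526903601894
```

View pics/jig0.png

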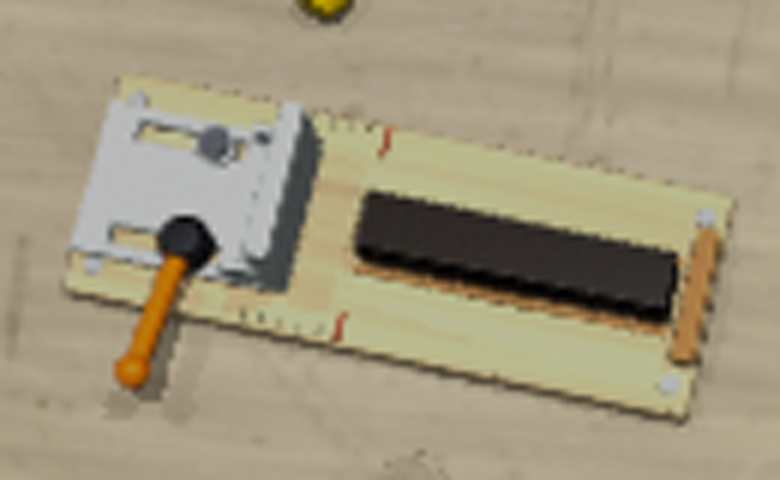

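View pics/bl0.png

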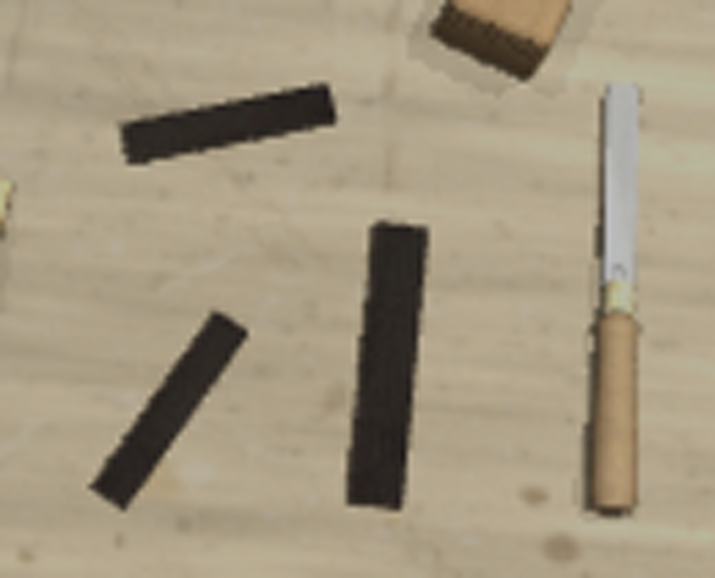

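```bash
python3 - <<'E'
from h import *
f=np.load('top0.npz');im,d=f['im'],f['d']
U,V=np.meshgrid(np.arange(512),np.arange(384))
W=world('top',U,V,d)
c=np.array([(120,75),(735,200),(685,418),(65,290)])/6.+[140-.4,145-.4]
P=onplane('top',c[:,0],c[:,1],18.);print(P.round(1))
# edges
print(np.linalg.norm(P-np.roll(P,-1,0),axis=1))
# sides fitted: use depth mask 12<z<24 around jig plus geometry
hsv=cv2.cvtColor(im,cv2.COLOR_BGR2HSV)
print(hsv[175:178,215],hsv[230,200:203],W[165:205:4,228,2].round())
roi=np.zeros_like(U,bool);roi[150:225,145:270]=1
m=roi&(hsv[...,1]>95)&(hsv[...,2]>150)&(hsv[...,0]>18)&(hsv[...,0]<40)
cv2.imwrite('pics/m0.png',cv2.resize((m*255).astype('u1')[140:230,140:280],None,fx=5,fy=5))
v,u=np.where(m);Q=onplane('top',u,v,18.)
print(cv2.minAreaRect(Q[:,:2].astype('f4')))
# red marks
r=roi&((hsv[...,0]<8)|(hsv[...,0]>170))&(hsv[...,1]>110)
n,l,s,cc=cv2.connectedComponentsWithStats(r.astype('u1'))
for i in range(1,n): print('red',s[i],onplane('top',cc[i][0],cc[i][1],18.))
# pile depth
blk=roi&(im.max(2)<60)&(U>195)
v,u=np.where(blk); z=W[v,u,2]; print(np.percentile(z,[5,25,50,75,90,95]))
for h in (50,60,70): print(h,cv2.minAreaRect(onplane('top',u,v,float(h))[:,:2].astype('f4')))
E
```

```text
[[650.8 249.7  18. ]
 [614.6 -73.5  18. ]
 [498.5 -59.2  18. ]
 [534.2 260.7  18. ]]
[325.19878063 117.03977247 321.89277028 117.21608081]
[[ 28  65 185]
 [ 30  62 185]
 [ 31  61 187]] [[ 20  55 172]
 [ 20  61 143]
 [ 20  58 153]] [-6.  3. 16. 19. 18. 48. 55. 38. 18. 17.]
((544.7269287109375, 82.85400390625), (59.12537384033203, 291.3293151855469), 8.988144874572754)
red [204 167   1   1   1] [632.24897095 108.53823476  18.        ]
red [171 188   1   1   1] [555.67245367 200.54703329  18.        ]
red [205 188   1   1   1] [565.74440428  97.19932795  18.        ]
red [213 190   1   1   1] [561.82663973  72.12041799  18.        ]
red [227 193   1   1   1] [556.55531806  28.52571637  18.        ]
red [232 194   2   1   2] [555.04772424  11.49482155  18.        ]
red [237 194   1   1   1] [556.37696496  -2.15273934  18.        ]
red [246 197   1   1   1] [549.64874495 -30.4152926   18.        ]
red [196 198   1   3   3] [528.68743455 120.14908212  18.        ]
[24.86422257 46.76154437 50.0871051  52.41243748 54.2786236  55.62059764]
50 ((564.7377319335938, 31.00796127319336), (159.21742248535156, 36.34213638305664), 83.84938049316406)
60 ((562.0560913085938, 30.079208374023438), (158.06063842773438, 36.07809829711914), 83.8492202758789)
70 ((559.37451171875, 29.15047836303711), (156.90386962890625, 35.81404495239258), 83.84918212890625)
```

View pics/m0.png

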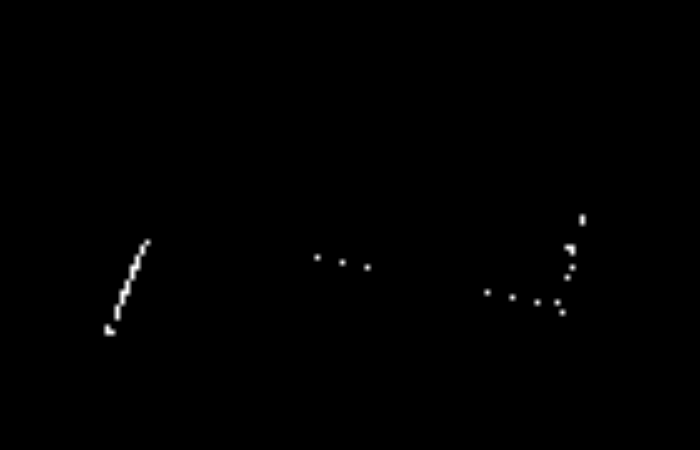

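```bash
cat >> h.py <<'E'
JO=np.array([567.6,32.2]);JY=np.radians(-6.35)
def j2w(P,o=None,y=None):
    P=np.atleast_2d(np.asarray(P,float));o=JO if o is None else o;y=JY if y is None else y
    c,s=np.cos(y),np.sin(y);Q=P.copy();Q[:,0]=o[0]+c*P[:,0]-s*P[:,1];Q[:,1]=o[1]+s*P[:,0]+c*P[:,1];return Q
def w2j(p):
    c,s=np.cos(JY),np.sin(JY);d=np.asarray(p)[:2]-JO;return np.array([c*d[0]+s*d[1],-s*d[0]+c*d[1]])
def plan(x,y,z,tooly_deg):
    """slide/turn from now to target (tool y direction in deg)"""
    s=ctrl.read_state();R=Ro.from_euler('xyz',s['tool_rot']).as_matrix()
    d=R.T@(np.array([x,y,z])-s['eef_pos']);a=np.degrees(np.arctan2(R[1,1],R[0,1]))
    t=-((tooly_deg-a+180)%360-180)
    print('t',s['clock'],'pos',s['eef_pos'].round(1),'tooly',a.round(1),'F',s['force'].round(1),'w',s['width'].round(1)); print('slide',d.round(1),'turn',np.radians(t).round(3))
E
cat > ov.py <<'E'
from h import *
def draw(n,im,k,x0,y0,x1,y1,top=52.,fence=0.):
    big=cv2.resize(im[y0:y1,x0:x1],None,fx=k,fy=k,interpolation=cv2.INTER_CUBIC)
    def poly(P,col):
        q=(pix(n,j2w(P))-[x0,y0]+.5)*k
        cv2.polylines(big,[q.round().astype('i4')],True,col,1)
    poly([(-60,-100,18),(60,-100,18),(60,225,18),(-60,225,18)],(255,0,0))
    poly([(-15,-80,top),(15,-80,top),(15,80,top),(-15,80,top)],(0,255,0))
    y=121.5-fence
    poly([(-40,y,90),(40,y,90),(40,y+12,90),(-40,y+12,90)],(255,0,255))
    poly([(-28,165,48),(-100,165,48)],(0,0,255))
    return big
E
python3 - <<'E'
from ov import *
a=np.load('top0.npz')['im'];b=np.load('scene0.npz')['im']
cv2.imwrite('pics/ovt.png',draw('top',a,6,145,148,270,222))
cv2.imwrite('pics/ovs.png',draw('scene',b,6,160,125,280,215))
E
```

```text
(no output)
```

View pics/ovt.png

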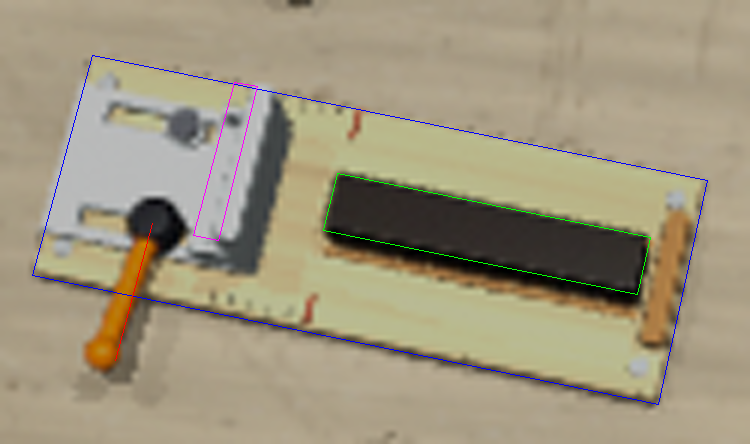

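View pics/ovs.png

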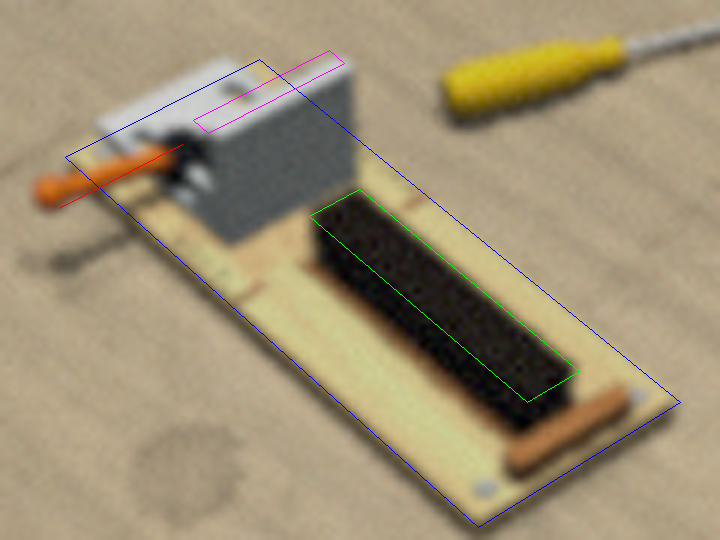

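```bash
cat > fm.py <<'E'
from h import *
def fence(tag='scene0'):
    d=np.load(tag+'.npz')['d']
    U,V=np.meshgrid(np.arange(512),np.arange(384));W=world('scene',U,V,d)
    c,s=np.cos(JY),np.sin(JY);X=W[...,0]-JO[0];Y=W[...,1]-JO[1]
    jx=c*X+s*Y;jy=-s*X+c*Y;z=W[...,2]
    m=(abs(jx)<32)&(z>50)&(z<80)&(jy>82)&(jy<145)&(d>0)
    print('n',m.sum(),'inner y pct',np.percentile(jy[m],[10,25,50,75,90]).round(1))
    m=(abs(jx)<11)&(abs(jy)<70)&(z>35)&(z<100);print('pile top',np.percentile(z[m],[10,50,90]).round(1))
    m=(abs(abs(jx)-40)<15)&(abs(jy)<70)&(z<30)&(z>8);print('base z',np.median(z[m]).round(1))
if __name__=='__main__': fence(sys.argv[1])
E
python3 fm.py scene0
python3 - <<'E'
from h import *
f=np.load('top0.npz');d=f['d']
U,V=np.meshgrid(np.arange(512),np.arange(384));W=world('top',U,V,d)
c,s=np.cos(JY),np.sin(JY);X=W[...,0]-JO[0];Y=W[...,1]-JO[1]
jx=c*X+s*Y;jy=-s*X+c*Y;z=W[...,2]
m=(abs(jx)<35)&(z>75)&(jy>82)&(jy<145);print(m.sum(),np.percentile(jy[m],[0,10,50,90,100]),np.median(z[m]))
m=(abs(jx)<11)&(abs(jy)<70)&(z>35)&(z<100);print('pile top',np.percentile(z[m],[10,50,90]).round(1))
plan(480,350,220,20)
E
```

```text
n 151 inner y pct [112.3 113.7 114.9 116.1 117.4]
pile top [50.1 52.7 54.9]
base z 19.4
115 [111.25025678 112.95452276 117.52688862 123.7511871  124.91641725] 88.91079893719075
pile top [47.5 50.8 54.4]Traceback (most recent call last):
  File "<stdin>", line 8, in <module>
  File "h.py", line 29, in plan
    print('t',s['clock'],'pos',s['eef_pos'].round(1),'tooly',a.round(1),'F',s['force'].round(1),'w',s['width'].round(1)); print('slide',d.round(1),'turn',np.radians(t).round(3))
                                                                                                    ^^^^^^^^^^^^^^^^
AttributeError: 'float' object has no attribute 'round'
```

```bash
sed -i "s/s\['width'\].round(1)/round(s['width'],1)/; s/s\['clock'\],'pos'/round(s['clock'],2),'pos'/" h.py
python3 -c "
from h import *
plan(480,350,220,20)
plan(533.4,-288.5,120,-91.8)"
```

```text
t 0.1 pos [159.3 629.6 230.5] tooly 75.8 F [0.2 0.3 0.6] w 85.6
slide [-379.5 -192.4   10.8] turn 0.974
t 0.1 pos [159.3 629.6 230.5] tooly 75.8 F [0.2 0.3 0.6] w 85.6
slide [-587.9 -798.1  111.9] turn 2.925
```

Call:
{"method": "play_rows", "body": {
  "slide": [
    [-50,-25,2],
    [-100,-50,4],
    [-154,-78,5],
    [-208,-105,7],
    [-262,-133,8]
  ],
  "turn": [0.15,0.3,0.45,0.6,0.75],
  "fingers": [0.7,0.7,0.7,0.7,0.7]
}}

```text
clock: 0.72
eef_pos: [381.7, 434.9, 222.4]
tool_rot: [-3.14, 0.001, 2.139]
force: [0.2, 0.9, -0.5]
width: 59.6
```

```bash
python3 -c "
from h import *
plan(530,100,220,-40)"
```

```text
t 0.72 pos [381.7 434.9 222.4] tooly 32.6 F [ 0.2  0.9 -0.5] w 59.6
slide [-362.1  -55.3    3. ] turn 1.267
```

Call:
{"method": "play_rows", "body": {
  "slide": [
    [-55,-9,0],
    [-111,-17,0],
    [-167,-26,0],
    [-222,-34,1],
    [-278,-43,1]
  ],
  "turn": [0.17,0.34,0.51,0.68,0.85],
  "fingers": [0.6,0.6,0.6,0.6,0.6]
}}

```text
clock: 1.35
eef_pos: [495.4, 176.0, 221.6]
tool_rot: [-3.141, 0.002, 1.284]
force: [0.1, -0.8, 0.0]
width: 50.9
```

```bash
python3 -c "
from h import *
plan(533.4,-288.5,120,-91.8)"
```

```text
t 1.35 pos [495.4 176.  221.6] tooly -16.4 F [ 0.1 -0.8  0. ] w 50.9
slide [-434.6  167.8  102.5] turn 1.315
```

Call:
{"method": "play_rows", "body": {
  "slide": [
    [-54,21,0],
    [-108,42,0],
    [-162,63,10],
    [-216,84,20],
    [-270,105,35]
  ],
  "turn": [0.165,0.33,0.49,0.66,0.82],
  "fingers": [0.6,0.6,0.6,0.6,0.6]
}}

```text
clock: 1.98
eef_pos: [520.0, -114.2, 186.9]
tool_rot: [3.14, 0.001, 0.459]
force: [0.8, 0.4, 0.4]
width: 51.1
```

```bash
python3 -c "
from h import *
plan(533.4,-288.5,80,-91.8)"
```

```text
t 1.98 pos [ 520.  -114.2  186.9] tooly -63.7 F [0.8 0.4 0.4] w 51.1
slide [-65.2 162.  107.2] turn 0.491
```

Call:
{"method": "play_rows", "body": {
  "slide": [
    [-18,45,27],
    [-36,90,54],
    [-54,135,80],
    [-65,162,107],
    [-65,162,107]
  ],
  "turn": [0.15,0.3,0.43,0.49,0.49],
  "fingers": [0.6,0.6,0.6,0.6,0.6]
}}

```text
clock: 2.6
eef_pos: [531.3, -290.7, 77.9]
tool_rot: [3.14, 0.004, -0.035]
force: [-0.2, 0.8, 0.5]
width: 51.2
```

```bash
python3 -c "
from h import *
grab('scene','s1');grab('top','t1')
plan(533.4,-288.5,3,-91.8)
for n,t in(('scene','s1'),('top','t1')):
    im=np.load(t+'.npz')['im'];u,v=pix(n,np.array([533,-288,40])).astype(int)
    a=im[max(v-50,0):v+50,max(0,u-65):u+65];cv2.imwrite('pics/c'+t+'.png',cv2.resize(a,None,fx=5,fy=5,interpolation=cv2.INTER_CUBIC))
"
```

```text
t 2.7 pos [ 533.2 -287.8   79.7] tooly -91.7 F [-0.6  0.7 -0.5] w 51.1
slide [ 0.3  0.6 76.7] turn 0.001
```

View pics/cs1.png

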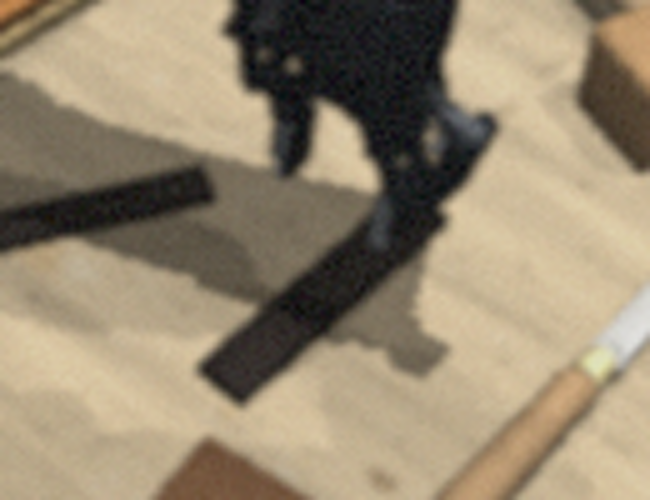

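Call:
{"method": "play_rows", "body": {
  "slide": [
    [0,0,30],
    [0,0,55],
    [0,0,66],
    [0,0,71],
    [0,0,71]
  ],
  "turn": [0,0,0,0,0],
  "fingers": [0.6,0.6,0.6,0.6,0.6]
}}

```text
clock: 3.32
eef_pos: [533.6, -287.7, 9.4]
tool_rot: [3.141, 0.0, -0.03]
force: [-0.5, 0.0, 0.5]
width: 51.6
```

Call:
{"method": "play_rows", "body": {
  "slide": [
    [0,0,2],
    [0,0,4],
    [0,0,6],
    [0,0,6],
    [0,0,6]
  ],
  "turn": [0,0,0,0,0],
  "fingers": [0.6,0.6,0.6,0.6,0.6]
}}

```text
clock: 3.95
eef_pos: [533.6, -287.8, 3.4]
tool_rot: [3.141, 0.0, -0.03]
force: [-0.3, 0.4, 0.4]
width: 51.3
```

```bash
python3 -c "
from h import *
plan(533.4,-288.5,2,-91.8)"
```

```text
t 3.95 pos [ 533.6 -287.8    3.4] tooly -91.7 F [-0.3  0.4  0.4] w 51.3
slide [-0.2  0.7  1.4] turn 0.002
```

Call:
{"method": "play_rows", "body": {
  "slide": [
    [0,0,1],
    [0,0,2],
    [0,0,2],
    [0,0,2],
    [0,0,2]
  ],
  "turn": [0,0,0,0,0],
  "fingers": [0.45,0.35,0.2,0.1,0.1]
}}

```text
clock: 4.58
eef_pos: [533.6, -288.0, 1.7]
tool_rot: [3.141, 0.0, -0.03]
force: [-1.3, -0.4, 5.2]
width: 28.1
```

Call:
{"method": "play_rows", "body": {
  "slide": [
    [0,0,0],
    [0,0,0]
  ],
  "turn": [0,0],
  "fingers": [0.1,0.1]
}}

```text
clock: 4.82
eef_pos: [533.6, -288.1, 1.7]
tool_rot: [3.141, 0.0, -0.03]
force: [-0.8, 0.6, 3.6]
width: 27.9
```

Call:
{"method": "play_rows", "body": {
  "slide": [
    [0,0,-5],
    [0,0,-20],
    [0,0,-60],
    [0,0,-110],
    [0,0,-110]
  ],
  "turn": [0,0,0,0,0],
  "fingers": [0.1,0.1,0.1,0.1,0.1]
}}

```text
clock: 5.45
eef_pos: [535.8, -290.1, 116.4]
tool_rot: [3.136, -0.007, -0.03]
force: [0.4, -0.5, -0.6]
width: 28.0
```

```bash
python3 -c "
from h import *
grab('scene','s2');grab('top','t2')
plan(567.6,32.2,110,-6.35)
for n,t in(('scene','s2'),('top','t2')):
    im=np.load(t+'.npz')['im'];u,v=pix(n,np.array([533,-288,110])).astype(int)
    a=im[max(v-50,0):v+50,max(0,u-65):u+65];cv2.imwrite('pics/c'+t+'.png',cv2.resize(a,None,fx=5,fy=5,interpolation=cv2.INTER_CUBIC))
"
```

```text
t 5.55 pos [ 533.9 -287.6  112.5] tooly -91.7 F [-0.3  0.4 -0.9] w 28.2
slide [  24.2 -320.6    2.2] turn -1.49
```

View pics/cs2.png

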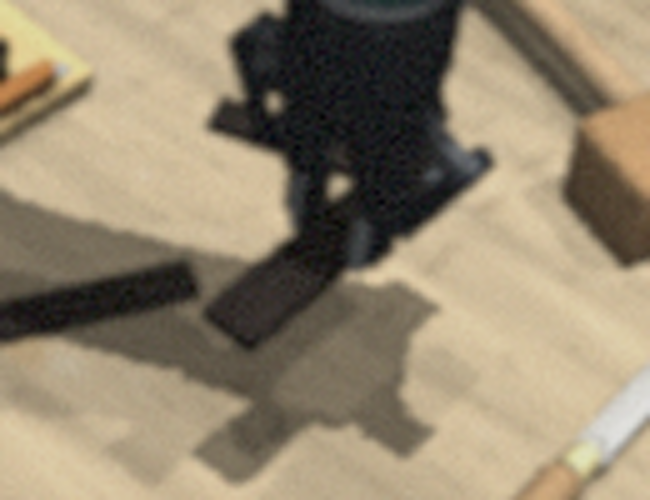

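View pics/ct2.png

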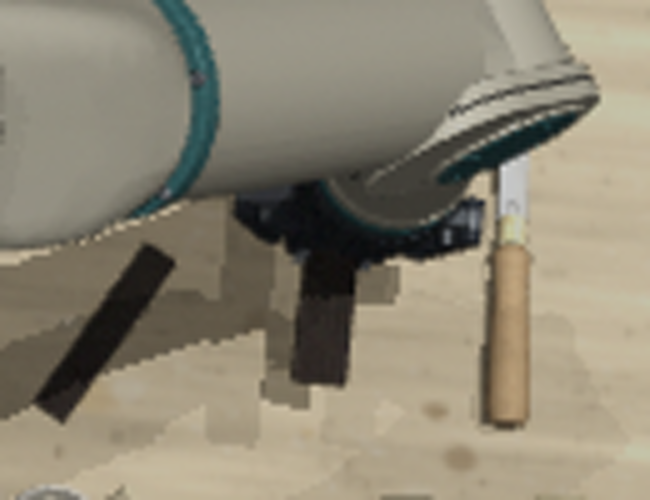

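Call:
{"method": "play_rows", "body": {
  "slide": [
    [3,-35,-10],
    [6,-70,-20],
    [9,-110,-20],
    [12,-150,-20],
    [15,-190,-20]
  ],
  "turn": [-0.16,-0.32,-0.48,-0.64,-0.8],
  "fingers": [0.1,0.1,0.1,0.1,0.1]
}}

```text
clock: 6.18
eef_pos: [553.5, -96.3, 131.0]
tool_rot: [-3.141, 0.001, 0.776]
force: [-0.6, 0.5, -1.2]
width: 28.1
```

```bash
python3 -c "
from h import *
plan(567.6,32.2,110,-6.35)"
```

```text
t 6.17 pos [553.5 -96.3 131. ] tooly -45.5 F [-0.6  0.5 -1.2] w 28.1
slide [100.1 -81.8  21. ] turn -0.684
```

Call:
{"method": "play_rows", "body": {
  "slide": [
    [25,-20,4],
    [50,-41,8],
    [75,-61,12],
    [100,-82,21],
    [100,-82,21]
  ],
  "turn": [-0.17,-0.34,-0.51,-0.68,-0.68],
  "fingers": [0.1,0.1,0.1,0.1,0.1]
}}

```text
clock: 6.8
eef_pos: [565.8, 36.5, 107.9]
tool_rot: [-3.135, -0.002, 1.462]
force: [-0.6, -0.7, -0.9]
width: 27.9
```

Call:
{"method": "play_rows", "body": {
  "slide": [
    [0,0,0]
  ],
  "turn": [0],
  "fingers": [0.1]
}}

```text
clock: 6.92
eef_pos: [565.1, 35.5, 107.2]
tool_rot: [-3.134, -0.001, 1.46]
force: [-0.6, -0.3, -0.9]
width: 27.8
```

```bash
python3 -c "
from h import *
from ov import draw
a,_=grab('scene','s3')
cv2.imwrite('pics/cs3.png',draw('scene',a,6,160,110,280,215))
plan(567.6,32.2,75,-6.35)"
```

```text
t 6.97 pos [564.8  36.  107. ] tooly -6.3 F [ 0.   0.5 -0.9] w 28.3
slide [-3.5  3.5 32. ] turn 0.001
```

View pics/cs3.png

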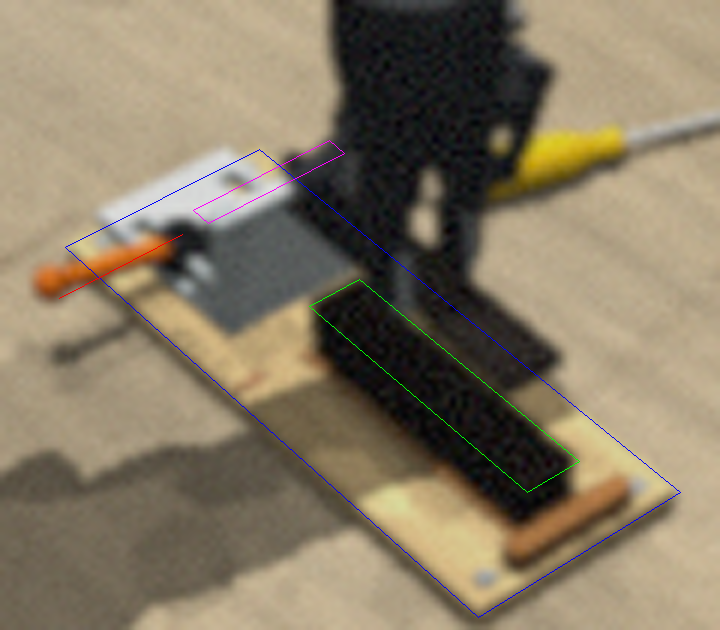

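Call:
{"method": "play_rows", "body": {
  "slide": [
    [-3,3,15],
    [-3,3,30],
    [-3,3,38],
    [-3,3,38],
    [-3,3,38]
  ],
  "turn": [0,0,0,0,0],
  "fingers": [0.1,0.1,0.1,0.1,0.1]
}}

```text
clock: 7.6
eef_pos: [567.4, 32.7, 69.2]
tool_rot: [-3.134, -0.001, 1.46]
force: [-0.5, -0.5, -1.3]
width: 27.8
```

```bash
python3 -c "
from h import *
plan(567.6,32.2,60,-6.35)"
```

```text
t 7.6 pos [567.4  32.7  69.2] tooly -6.3 F [-0.5 -0.5 -1.3] w 27.8
slide [-0.5  0.3  9.2] turn 0.0
```

Call:
{"method": "play_rows", "body": {
  "slide": [
    [0,0,2],
    [0,0,4],
    [0,0,6],
    [0,0,8],
    [0,0,8]
  ],
  "turn": [0,0,0,0,0],
  "fingers": [0.1,0.1,0.1,0.1,0.1]
}}

```text
clock: 8.22
eef_pos: [567.2, 32.7, 61.0]
tool_rot: [-3.133, -0.001, 1.46]
force: [-0.1, -0.2, -0.7]
width: 28.0
```

Call:
{"method": "play_rows", "body": {
  "slide": [
    [0,0,1],
    [0,0,2],
    [0,0,3],
    [0,0,4],
    [0,0,4]
  ],
  "turn": [0,0,0,0,0],
  "fingers": [0.1,0.1,0.1,0.1,0.1]
}}

```text
clock: 8.85
eef_pos: [567.1, 32.7, 56.9]
tool_rot: [-3.133, -0.001, 1.46]
force: [1.0, -1.2, -0.8]
width: 28.0
```

Call:
{"method": "play_rows", "body": {
  "slide": [
    [0,0,0.7],
    [0,0,1.4],
    [0,0,2],
    [0,0,2],
    [0,0,2]
  ],
  "turn": [0,0,0,0,0],
  "fingers": [0.1,0.1,0.1,0.1,0.1]
}}

```text
clock: 9.48
eef_pos: [567.1, 32.7, 54.9]
tool_rot: [-3.133, -0.001, 1.46]
force: [-0.2, 0.2, -0.3]
width: 28.3
```

Call:
{"method": "play_rows", "body": {
  "slide": [
    [0,0,0.5],
    [0,0,1],
    [0,0,1.5],
    [0,0,1.5],
    [0,0,1.5]
  ],
  "turn": [0,0,0,0,0],
  "fingers": [0.1,0.1,0.1,0.1,0.1]
}}

```text
clock: 10.1
eef_pos: [567.1, 32.7, 53.4]
tool_rot: [-3.133, -0.001, 1.46]
force: [0.9, -0.3, -0.7]
width: 28.0
```

Call:
{"method": "play_rows", "body": {
  "slide": [
    [0,0,0.5],
    [0,0,1],
    [0,0,1],
    [0,0,1],
    [0,0,1]
  ],
  "turn": [0,0,0,0,0],
  "fingers": [0.1,0.1,0.1,0.1,0.1]
}}

```text
clock: 10.72
eef_pos: [567.1, 32.7, 52.5]
tool_rot: [-3.133, -0.001, 1.46]
force: [-0.3, 0.3, 0.7]
width: 27.9
```

Call:
{"method": "play_rows", "body": {
  "slide": [
    [0,0,0.4],
    [0,0,0.8],
    [0,0,0.8],
    [0,0,0.8]
  ],
  "turn": [0,0,0,0],
  "fingers": [0.1,0.1,0.1,0.1]
}}

```text
clock: 11.22
eef_pos: [567.1, 32.7, 51.7]
tool_rot: [-3.133, -0.001, 1.46]
force: [-0.7, -0.6, 2.1]
width: 28.0
```

Call:
{"method": "play_rows", "body": {
  "slide": [
    [0,0,0.5],
    [0,0,0.8],
    [0,0,0.8],
    [0,0,0.8]
  ],
  "turn": [0,0,0,0],
  "fingers": [0.1,0.1,0.1,0.1]
}}

```text
clock: 11.72
eef_pos: [567.1, 32.8, 51.0]
tool_rot: [-3.133, -0.001, 1.46]
force: [-0.6, -0.2, 2.6]
width: 28.2
```

```bash
python3 -c "
from h import *
from ov import draw
a,_=grab('scene','s4')
cv2.imwrite('pics/cs4.png',draw('scene',a,6,160,110,280,215,top=60.))
print(ctrl.read_state()['force'])"
```

```text
[-1.70928564  0.46952325  2.91036284]
```

View pics/cs4.png

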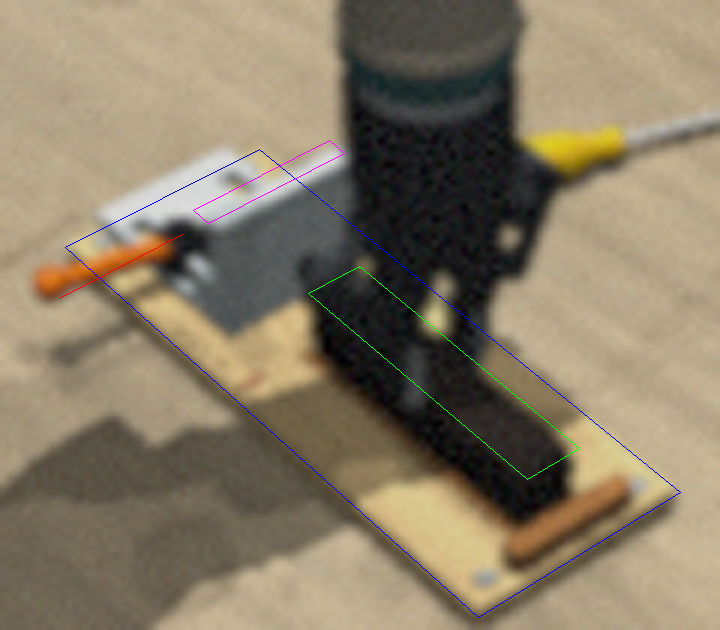

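Call:
{"method": "play_rows", "body": {
  "slide": [
    [0,0,0],
    [0,0,0],
    [0,0,0],
    [0,0,0],
    [0,0,0]
  ],
  "turn": [0,0,0,0,0],
  "fingers": [0.35,0.42,0.55,0.55,0.55]
}}

```text
clock: 12.4
eef_pos: [567.1, 32.7, 50.9]
tool_rot: [-3.133, -0.001, 1.46]
force: [-1.1, -1.3, -0.2]
width: 46.7
```

Call:
{"method": "play_rows", "body": {
  "slide": [
    [0,0,-4],
    [0,0,-15],
    [0,0,-45],
    [0,0,-80],
    [0,0,-80]
  ],
  "turn": [0,0,0,0,0],
  "fingers": [0.55,0.55,0.55,0.55,0.55]
}}

```text
clock: 13.02
eef_pos: [570.1, 32.4, 134.2]
tool_rot: [-3.14, -0.002, 1.46]
force: [0.3, 0.9, -0.1]
width: 47.0
```

```bash
python3 -c "
from h import *
P=j2w([0,175,130])[0];print(P)
plan(*P,-6.35)"
```

```text
[586.95529116 206.12634276 130.        ]
t 13.03 pos [570.1  32.4 134.2] tooly -6.3 F [ 0.3  0.9 -0.1] w 47.0
slide [174.5  -2.4   4.6] turn 0.0
```

Call:
{"method": "play_rows", "body": {
  "slide": [
    [45,0,0],
    [90,-1,0],
    [135,-2,0],
    [165,-2,0],
    [165,-2,0]
  ],
  "turn": [0,0,0,0,0],
  "fingers": [0.3,0.1,0,0,0]
}}

```text
clock: 13.65
eef_pos: [585.4, 200.5, 133.9]
tool_rot: [-3.138, -0.004, 1.466]
force: [0.5, -0.1, 0.2]
width: -0.0
```

```bash
python3 -c "
from h import *
from ov import draw
a,_=grab('scene','s5');b,_=grab('top','t5')
cv2.imwrite('pics/cs5.png',draw('scene',a,6,160,110,280,215,top=60.))
cv2.imwrite('pics/ct5.png',draw('top',b,6,145,148,270,222,top=60.))
P=j2w([0,158,64])[0]
plan(*P,-6.35)"; python3 fm.py s5
```

```text
t 13.75 pos [585.8 195.9 134.2] tooly -6.3 F [ 0.1 -0.4  0.3] w -0.1
slide [-6.7  0.2 70.2] turn 0.0
n 154 inner y pct [112.6 113.7 114.8 116.2 117.4]
pile top [59.6 62.2 64.6]
base z 19.4
```

View pics/cs5.png

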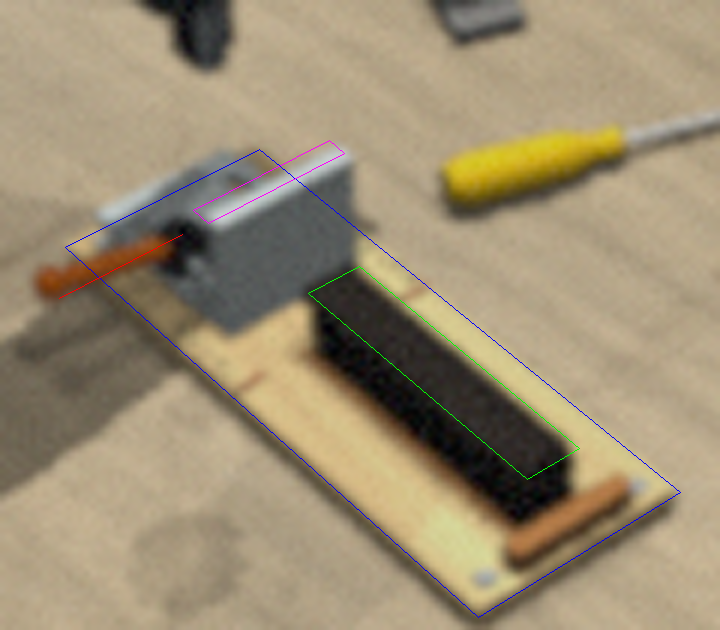

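View pics/ct5.png

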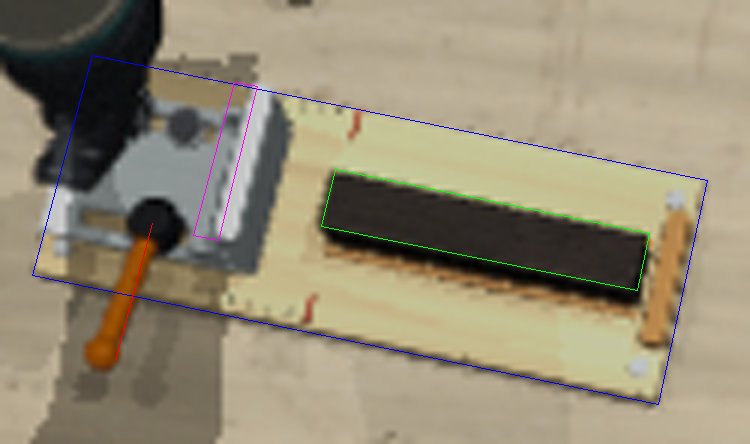

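Call:
{"method": "play_rows", "body": {
  "slide": [
    [-3,0,25],
    [-7,0,50],
    [-7,0,70],
    [-7,0,70],
    [-7,0,70]
  ],
  "turn": [0,0,0,0,0],
  "fingers": [0,0,0,0,0]
}}

```text
clock: 14.38
eef_pos: [585.5, 188.8, 64.8]
tool_rot: [-3.14, -0.001, 1.46]
force: [0.9, 0.4, -0.0]
width: 0.1
```

Call:
{"method": "play_rows", "body": {
  "slide": [
    [-5,0,0],
    [-10,0,0],
    [-14,0,0],
    [-17,0,0],
    [-17,0,0]
  ],
  "turn": [0,0,0,0,0],
  "fingers": [0,0,0,0,0]
}}

```text
clock: 15.0
eef_pos: [583.6, 171.5, 64.9]
tool_rot: [-3.14, -0.001, 1.459]
force: [-0.8, -0.0, -0.1]
width: -0.4
```

```bash
python3 -c "
from h import *
print(w2j(ctrl.read_state()['eef_pos']))
P=j2w([0,130,64])[0]
plan(*P,-6.35)"
```

```text
[  0.52596017 140.2482959 ]
t 15.0 pos [583.6 171.5  64.9] tooly -6.4 F [-0.8 -0.  -0.1] w -0.4
slide [-10.2  -0.5   0.8] turn -0.001
```

Call:
{"method": "play_rows", "body": {
  "slide": [
    [-1,0,0],
    [-2,0,0],
    [-3,0,0],
    [-3,0,0],
    [-3,0,0]
  ],
  "turn": [0,0,0,0,0],
  "fingers": [0,0,0,0,0]
}}

```text
clock: 15.62
eef_pos: [583.3, 168.6, 64.8]
tool_rot: [-3.14, -0.001, 1.459]
force: [-0.4, -0.7, 0.1]
width: -0.2
```

Call:
{"method": "play_rows", "body": {
  "slide": [
    [-1,0,0],
    [-2,0,0],
    [-3,0,0],
    [-3,0,0],
    [-3,0,0]
  ],
  "turn": [0,0,0,0,0],
  "fingers": [0,0,0,0,0]
}}

```text
clock: 16.25
eef_pos: [583.0, 166.2, 64.9]
tool_rot: [-3.14, -0.002, 1.46]
force: [0.4, 3.9, -0.4]
width: 0.1
```

Call:
{"method": "play_rows", "body": {
  "slide": [
    [-5,0,0],
    [-10,0,0],
    [-16,0,0],
    [-22,0,0],
    [-27,0,0]
  ],
  "turn": [0,0,0,0,0],
  "fingers": [0,0,0,0,0]
}}

```text
clock: 16.88
eef_pos: [580.0, 138.7, 64.9]
tool_rot: [-3.14, -0.002, 1.459]
force: [0.8, 3.8, -0.5]
width: -0.3
```

Call:
{"method": "play_rows", "body": {
  "slide": [
    [0,0,0],
    [0,0,0]
  ],
  "turn": [0,0],
  "fingers": [0,0]
}}

```text
clock: 17.12
eef_pos: [579.8, 137.5, 64.8]
tool_rot: [-3.14, -0.0, 1.459]
force: [-0.1, 1.9, -0.0]
width: 0.0
```

```bash
python3 -c "
from h import *
from ov import draw
a,_=grab('scene','s6');b,_=grab('top','t6')
s=ctrl.read_state();print(w2j(s['eef_pos']),s['eef_pos'],s['force'])
cv2.imwrite('pics/cs6.png',draw('scene',a,7,180,120,260,200,top=60.,fence=40))
cv2.imwrite('pics/ct6.png',draw('top',b,8,160,150,240,215,top=60.,fence=40))
"; python3 fm.py s6
```

```text
[  0.48523424 106.03281675] [579.80966318 137.52861817  64.84428969] [-0.1905245  -0.07364129  0.04778375]
n 122 inner y pct [82.7 83.8 85.1 86.4 87.4]
pile top [59.8 62.5 64.7]
base z 19.6
```

View pics/cs6.png

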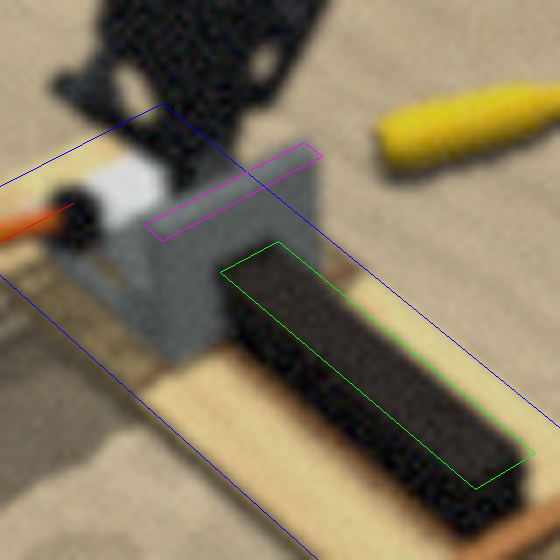

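View pics/ct6.png

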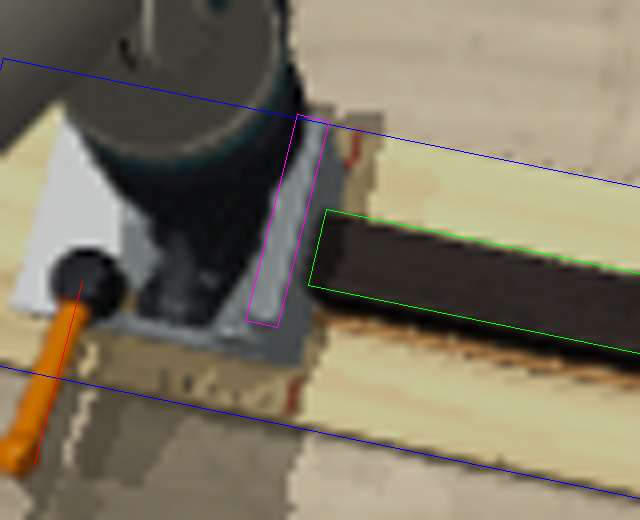

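```bash
cat > prof.py <<'E'
from h import *
from scipy.ndimage import map_coordinates
def prof(n,tag,ys,xs,z):
    g=np.load(tag+'.npz')['im'].astype(float)
    out=[]
    for y in ys:
        p=pix(n,j2w([(x,y,z) for x in xs]));out.append([np.mean([v for v in map_coordinates(g[...,k],[p[:,1],p[:,0]],order=1)]) for k in range(3)])
    return np.array(out)
if __name__=='__main__':
    # red marks: redness along y, at base
    ys=np.arange(70,96,1.)
    for n,t in(('top','t0'),('scene','s0')):
        t={'t0':'top0','s0':'scene0'}[t]
        for sx in(-1,1):
            P=prof(n,t,ys,sx*np.arange(46,57,1.),18.);r=P[:,2]-P[:,1];r=r-np.percentile(r,30);r[r<0]=0
            w=np.where(r>r.max()*.4,r,0);print('mark',n,sx,(w*ys).sum()/w.sum(),r.max().round())
    # upright top
    ys=np.arange(70,115,2.)
    for n,t in(('top','t6'),('scene','s6')):
        for xs in(np.arange(-34,-20,1.),np.arange(24,36,1.)):
            P=prof(n,t,ys,xs,90.).mean(1);print(n,xs[0],dict(zip(ys.astype(int).tolist(),P.round().astype(int).tolist())))
    d=np.load('s6.npz')['d'];U,V=np.meshgrid(np.arange(512),np.arange(384));W=world('scene',U,V,d)
    c,s=np.cos(JY),np.sin(JY);X=W[...,0]-JO[0];Y=W[...,1]-JO[1];jx=c*X+s*Y;jy=-s*X+c*Y;z=W[...,2]
    for lo,hi in((36,48),(50,58)):
        m=(abs(jx)<12)&(z>lo)&(z<hi)&(jy>-100)&(jy<-65)&(d>0);print('pile end',m.sum(),np.median(jy[m]))
    m=(abs(jx)<30)&(z>22)&(z<31)&(jy>-110)&(jy<-92);print('stop',m.sum(),np.median(jy[m]))
    m=(abs(jx)<36)&(abs(jx)>18)&(z>32)&(z<80)&(jy>70)&(jy<100);print('fence',m.sum(),np.median(jy[m]))
E
python3 prof.py
```

```text
mark top -1 82.94216016080674 58.0
mark top 1 82.2302304646463 53.0
mark scene -1 85.96840997608801 14.0
mark scene 1 86.43684456786121 14.0
top -34.0 {70: 41, 72: 46, 74: 54, 76: 65, 78: 71, 80: 78, 82: 96, 84: 127, 86: 136, 88: 133, 90: 131, 92: 129, 94: 118, 96: 106, 98: 85, 100: 53, 102: 28, 104: 20, 106: 23, 108: 31, 110: 33, 112: 34, 114: 32}
top 24.0 {70: 84, 72: 101, 74: 104, 76: 96, 78: 81, 80: 79, 82: 95, 84: 124, 86: 127, 88: 99, 90: 45, 92: 18, 94: 16, 96: 15, 98: 17, 100: 22, 102: 24, 104: 26, 106: 29, 108: 35, 110: 44, 112: 57, 114: 67}
scene -34.0 {70: 89, 72: 88, 74: 87, 76: 87, 78: 88, 80: 90, 82: 94, 84: 101, 86: 109, 88: 114, 90: 116, 92: 117, 94: 117, 96: 117, 98: 124, 100: 137, 102: 156, 104: 177, 106: 193, 108: 202, 110: 207, 112: 210, 114: 212}
scene 24.0 {70: 125, 72: 116, 74: 107, 76: 100, 78: 95, 80: 93, 82: 94, 84: 99, 86: 105, 88: 110, 90: 113, 92: 116, 94: 123, 96: 132, 98: 142, 100: 151, 102: 159, 104: 163, 106: 165, 108: 165, 110: 162, 112: 154, 114: 143}
pile end 27 -77.19104376012545
pile end 19 -75.95578766041356
stop 41 -94.57265988687065
fence 123 85.00083943652544
```

```bash
sed -i 's/JO=np.array(\[567.6,32.2\])/JO=np.array([567.7,33.3])/' h.py
python3 -c "
from h import *
im=np.load('t5.npz')['im'];im0=np.load('top0.npz')['im']
for a in(im0,im):
    h=cv2.cvtColor(a,cv2.COLOR_BGR2HSV);m=(h[...,0]>5)&(h[...,0]<20)&(h[...,1]>200);m[:,:150]=0;m[:,185:]=0;m[:175]=0;m[220:]=0
    v,u=np.where(m);P=onplane('top',u,v,46.);J=np.array([w2j(p) for p in P]);k=J[:,0]<np.sort(J[:,0])[len(J)//4]
    print(m.sum(),J.mean(0),J[k].mean(0),J.min(0))
P=j2w([0,125,65])[0];plan(*P,-6.35)
"
```

```text
83 [-71.72192972 167.79847398] [-97.48228246 170.50033677] [-104.93607066  159.60534055]
82 [-72.85061329 168.36686898] [-98.07822278 171.10955777] [-104.93607066  159.60534055]
t 17.23 pos [579.8 137.5  64.8] tooly -6.4 F [-0.2 -0.1  0. ] w 0.1
slide [20.1 -0.5 -0.1] turn -0.001
```

Call:
{"method": "play_rows", "body": {
  "slide": [
    [10,0,0],
    [22,0,0],
    [22,0,-20],
    [22,0,-45],
    [22,0,-45]
  ],
  "turn": [0,0,0,0,0],
  "fingers": [0,0,0,0,0]
}}

```text
clock: 17.85
eef_pos: [583.8, 160.5, 111.5]
tool_rot: [3.14, -0.002, 1.46]
force: [-0.5, -0.4, -0.6]
width: 0.0
```

```bash
python3 -c "
from h import *
P=j2w([-86,132,110])[0];plan(*P,-6.35)
grab('scene','s7')
"; python3 fm.py s7; python3 -c "
from h import *
from ov import draw
a=np.load('s7.npz')['im']
cv2.imwrite('pics/cs7.png',draw('scene',a,7,170,115,270,200,top=60.,fence=40))"
```

```text
t 17.85 pos [583.8 160.5 111.5] tooly -6.3 F [-0.5 -0.4 -0.6] w 0.0
slide [  3.8 -87.9   1.3] turn 0.0
n 102 inner y pct [82.6 83.1 84.1 85.4 86.2]
pile top [59.8 62.3 64.7]
base z 19.4
```

View pics/cs7.png

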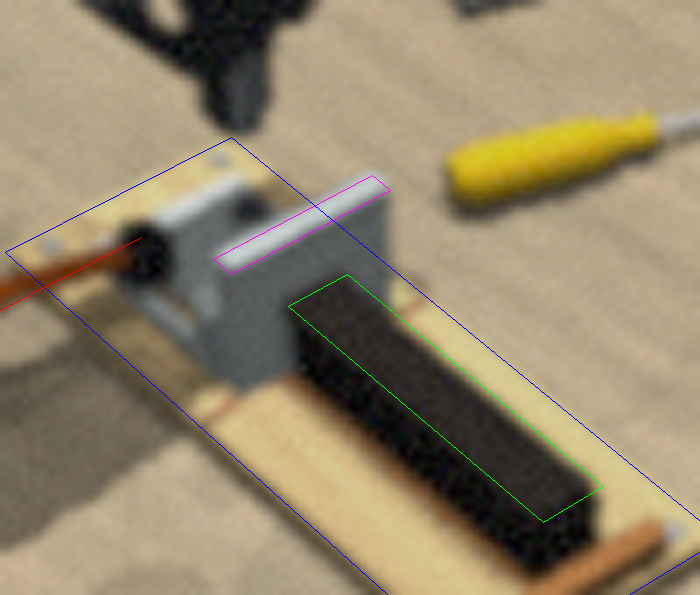

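```bash
python3 -c "
from prof import *
ys=np.arange(66,100,1.5)
def show(n,t,xs,z):
    P=prof(n,t,ys,xs,z);print(n,t,xs[0],xs[-1],z);print(' '.join(f'{y:.0f}:{int(a.mean())}/{int(a[2]-a[0])}' for y,a in zip(ys,P)))
for xs in(np.arange(-38,-22.),np.arange(-57,-46.),np.arange(46,57.)): show('scene','s7',xs,18.)
show('scene','s7',np.arange(-35,35.),90.)
a=np.load('s7.npz')['im'];cv2.imwrite('pics/z7.png',cv2.resize(a[145:185,185:240],None,fx=14,fy=14,interpolation=cv2.INTER_CUBIC))
"
```

```text
scene s7 -38.0 -23.0 18.0
66:177/77 68:177/77 69:176/78 70:175/78 72:175/79 74:176/79 75:176/79 76:176/79 78:175/78 80:172/76 81:167/72 82:159/65 84:149/56 86:136/45 87:123/33 88:111/23 90:103/15 92:98/10 93:95/7 94:93/6 96:92/6 98:91/5 99:88/3
scene s7 -57.0 -47.0 18.0
66:174/75 68:175/75 69:175/75 70:176/75 72:176/75 74:176/75 75:175/74 76:172/74 78:167/73 80:159/72 81:150/71 82:143/71 84:140/71 86:143/71 87:150/72 88:159/72 90:164/72 92:165/70 93:162/67 94:154/64 96:143/59 98:132/55 99:121/52
scene s7 46.0 56.0 18.0
66:182/73 68:182/72 69:182/72 70:182/71 72:182/71 74:182/72 75:181/72 76:179/73 78:174/73 80:167/73 81:159/73 82:151/72 84:146/72 86:143/70 87:146/68 88:152/65 90:156/62 92:158/59 93:155/56 94:151/51 96:144/46 98:136/38 99:126/30
scene s7 -35.0 34.0 90.0
66:98/1 68:96/0 69:94/0 70:93/0 72:91/-1 74:89/-2 75:89/-2 76:90/-2 78:95/-3 80:106/-3 81:122/-4 82:141/-5 84:161/-6 86:178/-6 87:190/-7 88:197/-7 90:197/-6 92:193/-5 93:183/-2 94:170/0 96:155/5 98:141/10 99:129/15
```

View pics/z7.png

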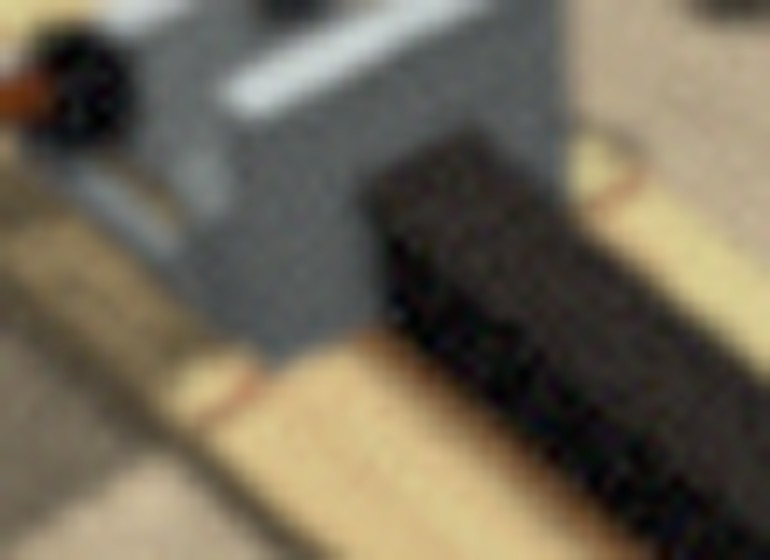

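Call:
{"method": "play_rows", "body": {
  "slide": [
    [1,-30,0],
    [2,-60,0],
    [4,-88,1],
    [4,-88,30],
    [4,-88,30]
  ],
  "turn": [0,0,0,0,0],
  "fingers": [0,0,0,0,0]
}}

```text
clock: 18.52
eef_pos: [493.6, 174.0, 78.3]
tool_rot: [-3.136, 0.001, 1.461]
force: [-0.2, 0.2, 0.3]
width: -0.2
```

```bash
python3 -c "
from h import *
P=j2w([-86,132,38])[0];plan(*P,-6.35)
"
```

```text
t 18.52 pos [493.6 174.   78.3] tooly -6.3 F [-0.2  0.2  0.3] w -0.2
slide [ 0.4  3.4 40.3] turn 0.001
```

Call:
{"method": "play_rows", "body": {
  "slide": [
    [0,3,15],
    [0,3,30],
    [0,3,40],
    [0,3,40],
    [0,3,40]
  ],
  "turn": [0,0,0,0,0],
  "fingers": [0,0,0,0,0]
}}

```text
clock: 19.15
eef_pos: [496.6, 173.6, 38.5]
tool_rot: [-3.137, 0.001, 1.46]
force: [0.6, 0.6, 0.4]
width: 0.2
```

```bash
cat >> h.py <<'E'
def arc(ths,off=20.,r=58.,z=38.):
    s=ctrl.read_state();R=Ro.from_euler('xyz',s['tool_rot']).as_matrix();a0=np.degrees(np.arctan2(R[1,1],R[0,1]))
    print('t',round(s['clock'],2),'jig',w2j(s['eef_pos']).round(1),'z',s['eef_pos'][2].round(1),'tooly',round(a0,1),'F',s['force'].round(1))
    for th in ths:
        a=np.pi-th;u=np.array([np.cos(a),np.sin(a)]);t=np.array([np.sin(a),-np.cos(a)])
        p=np.array([-28,165])+r*u-off*t;P=j2w([[*p,z]])[0]
        d=R.T@(P-s['eef_pos']);tt=np.degrees(JY-th)
        print('th',round(th,2),d.round(1),'turn',np.radians(-((tt-a0+180)%360-180)).round(3))
E
python3 -c "
from h import *
arc([0,.1,.25,.4,.55])
"
```

```text
t 19.15 jig [-86.1 131.6] z 38.5 tooly -6.3 F [0.6 0.6 0.4]
th 0 [13.4  0.2  0.5] turn 0.0
th 0.1 [19.3 -1.5  0.5] turn 0.1
th 0.25 [28.4 -3.   0.5] turn 0.25
th 0.4 [37.6 -3.   0.5] turn 0.4
th 0.55 [46.7 -1.7  0.5] turn 0.55
```

Call:
{"method": "play_rows", "body": {
  "slide": [
    [7,0,0],
    [13,0,0],
    [19,-1.5,0],
    [28,-3,0],
    [37,-3,0]
  ],
  "turn": [0,0,0.1,0.25,0.4],
  "fingers": [0,0,0,0,0]
}}

```text
clock: 19.77
eef_pos: [497.4, 210.7, 38.7]
tool_rot: [-3.137, 0.004, 1.056]
force: [0.3, -2.4, 0.6]
width: -0.2
```

```bash
python3 -c "
from h import *
arc([.5,.6,.7,.8,.9,1.0])
"
```

```text
t 19.77 jig [-89.5 168.5] z 38.7 tooly -29.5 F [ 0.3 -2.4  0.6]
th 0.5 [ 6.6 -1.7  0.7] turn 0.096
th 0.6 [12.6 -2.9  0.7] turn 0.196
th 0.7 [18.7 -3.4  0.6] turn 0.296
th 0.8 [24.9 -3.3  0.6] turn 0.396
th 0.9 [31.  -2.6  0.6] turn 0.496
th 1.0 [37.  -1.3  0.6] turn 0.596
```

Force −2.4 N shows the lever is being pushed. Continue.

Call:
{"method": "play_rows", "body": {
  "slide": [
    [7,-1.7,0.5],
    [12.6,-3,0.5],
    [18.7,-3.4,0.5],
    [25,-3.3,0.5],
    [31,-2.6,0.5]
  ],
  "turn": [0.1,0.2,0.3,0.4,0.5],
  "fingers": [0,0,0,0,0]
}}

```text
clock: 20.4
eef_pos: [509.8, 239.3, 38.2]
tool_rot: [-3.139, 0.006, 0.553]
force: [-2.2, -2.3, 1.0]
width: -0.2
```

```bash
python3 -c "
from h import *
arc([1.0,1.1,1.2,1.3,1.4])
"
```

```text
t 20.4 jig [-80.4 198.3] z 38.2 tooly -58.3 F [-2.2 -2.3  1. ]
th 1.0 [ 6.2 -1.1  0.2] turn 0.093
th 1.1 [12.2 -2.3  0.1] turn 0.193
th 1.2 [18.3 -2.8  0.1] turn 0.293
th 1.3 [24.5 -2.8  0.1] turn 0.393
th 1.4 [30.6 -2.1  0. ] turn 0.493
```

Call:
{"method": "play_rows", "body": {
  "slide": [
    [6,-1,0],
    [12,-2.3,0],
    [18,-2.8,0],
    [24,-2.8,0],
    [30,-2,0]
  ],
  "turn": [0.1,0.2,0.3,0.4,0.5],
  "fingers": [0,0,0,0,0]
}}

```text
clock: 21.02
eef_pos: [533.0, 257.6, 37.9]
tool_rot: [3.141, 0.009, 0.051]
force: [-2.1, 0.1, 0.4]
width: -0.1
```

```bash
python3 -c "
from h import *
arc([1.45,1.5,1.57,1.65])
"
```

```text
t 21.02 jig [-59.3 219.1] z 37.9 tooly -87.1 F [-2.1  0.1  0.4]
th 1.45 [ 4.6 -0.3 -0.1] turn 0.041
th 1.5 [ 7.5 -1.1 -0.2] turn 0.091
th 1.57 [11.8 -2.  -0.2] turn 0.161
th 1.65 [16.6 -2.6 -0.2] turn 0.241
```

Call:
{"method": "play_rows", "body": {
  "slide": [
    [4,0,0],
    [7,-1,0],
    [9,-1,0],
    [9,-1,0]
  ],
  "turn": [0.05,0.1,0.13,0.13],
  "fingers": [0,0,0,0]
}}

```text
clock: 21.52
eef_pos: [541.3, 260.0, 37.7]
tool_rot: [3.141, 0.01, -0.078]
force: [-2.3, 0.9, -0.0]
width: 0.1
```

Call:
{"method": "play_rows", "body": {
  "slide": [
    [1,0,0],
    [2,0,0],
    [3,0,0],
    [3,0,0]
  ],
  "turn": [0.03,0.03,0.03,0.03],
  "fingers": [0,0,0,0]
}}

```text
clock: 22.02
eef_pos: [544.4, 259.9, 37.7]
tool_rot: [3.14, 0.01, -0.107]
force: [-1.1, 0.8, 0.4]
width: 0.5
```

Call:
{"method": "play_rows", "body": {
  "slide": [
    [1,0,0],
    [2,0,0],
    [3,0,0],
    [3,0,0]
  ],
  "turn": [0,0,0,0],
  "fingers": [0,0,0,0]
}}

```text
clock: 22.52
eef_pos: [547.6, 259.5, 37.6]
tool_rot: [3.14, 0.009, -0.108]
force: [-1.2, 1.1, -0.3]
width: -0.1
```

Call:
{"method": "play_rows", "body": {
  "slide": [
    [1,0,0],
    [2,0,0],
    [2,0,0],
    [2,0,0]
  ],
  "turn": [0,0,0,0],
  "fingers": [0,0,0,0]
}}

```text
clock: 23.02
eef_pos: [549.8, 259.2, 37.7]
tool_rot: [3.14, 0.009, -0.108]
force: [-0.9, 1.3, 0.2]
width: -0.3
```

```bash
python3 -c "
from h import *
arc([1.57])
from ov import draw
a,_=grab('scene','s8')
cv2.imwrite('pics/cs8.png',draw('scene',a,6,140,100,270,200,top=60.,fence=40))"
```

```text
t 23.02 jig [-42.8 222.5] z 37.7 tooly -96.2 F [-0.9  1.3  0.2]
th 1.57 [-5.3 -0.5 -0.3] turn 0.002
```

View pics/cs8.png

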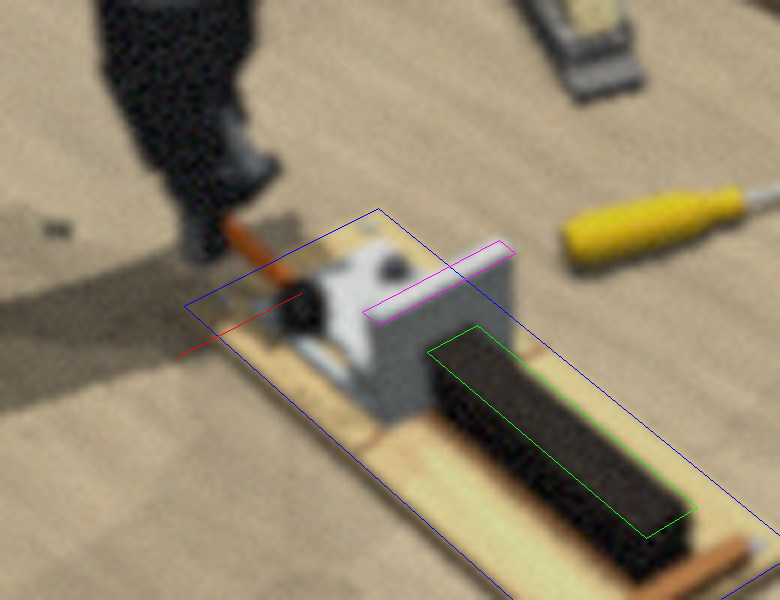

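Call:
{"method": "play_rows", "body": {
  "slide": [
    [1,0,0],
    [2,0,0],
    [3,0,0],
    [3,0,0]
  ],
  "turn": [0,0,0,0],
  "fingers": [0,0,0,0]
}}

```text
clock: 23.58
eef_pos: [550.4, 259.2, 37.4]
tool_rot: [3.141, 0.014, -0.107]
force: [-7.2, 2.1, 4.4]
width: -0.1
```

Call:
{"method": "play_rows", "body": {
  "slide": [
    [-8,0,0],
    [-25,0,0],
    [-35,0,-30],
    [-45,0,-80],
    [-45,0,-120]
  ],
  "turn": [0,0,0,0,0],
  "fingers": [0,0,0,0,0]
}}

```text
clock: 24.2
eef_pos: [507.7, 263.3, 159.8]
tool_rot: [3.14, 0.011, -0.108]
force: [1.1, 1.4, 0.0]
width: -0.1
```

```bash
python3 -c "
from h import *
plan(350,480,200,-60)"
```

```text
t 24.2 pos [507.7 263.3 159.8] tooly -96.2 F [1.1 1.4 0. ] w -0.1
slide [-180.6 -198.3  -38.4] turn -0.632
```

Call:
{"method": "play_rows", "body": {
  "slide": [
    [-25,-27,-20],
    [-60,-66,-40],
    [-95,-105,-40],
    [-130,-144,-40],
    [-130,-144,-40]
  ],
  "turn": [-0.1,-0.2,-0.3,-0.4,-0.4],
  "fingers": [0,0,0,0,0]
}}

```text
clock: 24.82
eef_pos: [391.6, 424.8, 200.7]
tool_rot: [-3.136, 0.011, 0.301]
force: [0.2, -0.5, 0.2]
width: -0.1
```

```bash
python3 -c "
from h import *
from ov import draw
a,_=grab('scene','s9');b,_=grab('top','t9')
cv2.imwrite('pics/cs9.png',draw('scene',a,6,150,100,275,195,top=60.,fence=40))
cv2.imwrite('pics/ct9.png',draw('top',b,6,145,148,270,222,top=60.,fence=40))
print(ctrl.read_state()['force'])
h=cv2.cvtColor(b,cv2.COLOR_BGR2HSV);m=(h[...,0]>5)&(h[...,0]<20)&(h[...,1]>170);m[:,:130]=0;m[:,175:]=0;m[:165]=0;m[220:]=0
v,u=np.where(m);J=np.array([w2j(p) for p in onplane('top',u,v,46.)]);print(len(J),J.mean(0),J.max(0));vx=cv2.fitLine(J.astype('f4'),2,0,.01,.01);print(vx.ravel())
blk=(b.max(2)<60);U,V=np.meshgrid(np.arange(512),np.arange(384));P=onplane('top',U,V,61.).reshape(-1,3);J=np.array([w2j(p) for p in P]).reshape(384,512,2)
k=blk&(abs(J[...,0])<30)&(abs(J[...,1])<100);print(cv2.minAreaRect(J[k].astype('f4')))
"; python3 fm.py s9
```

```text
[ 1.64598608 -0.55326526  0.14321377]
78 [-26.02908736 213.48745736] [-17.90184653 245.43356894]
[ 4.4401661e-02  9.9901378e-01 -2.6029087e+01  2.1348746e+02]
((-5.704736709594727, -0.4005126953125), (165.42160034179688, 37.66463851928711), 89.31031799316406)
n 96 inner y pct [82.6 83.2 84.4 85.4 86.8]
pile top [59.8 62.1 64.4]
base z 19.5
```

View pics/cs9.png

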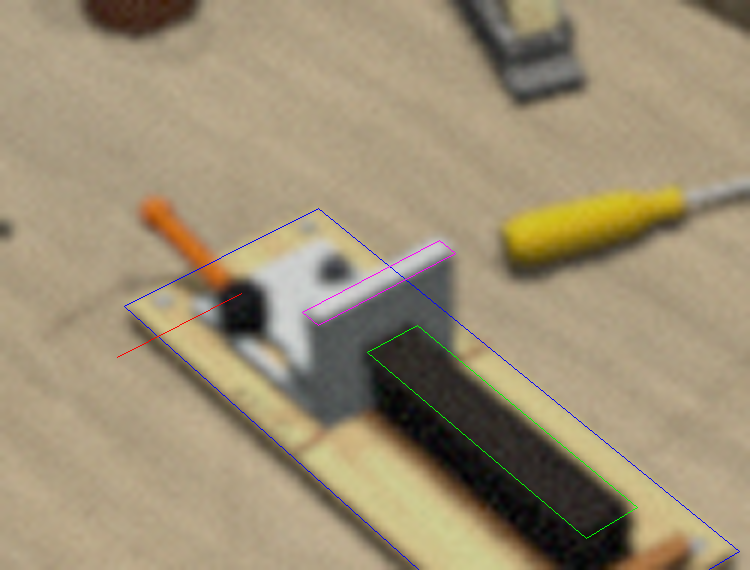

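View pics/ct9.png

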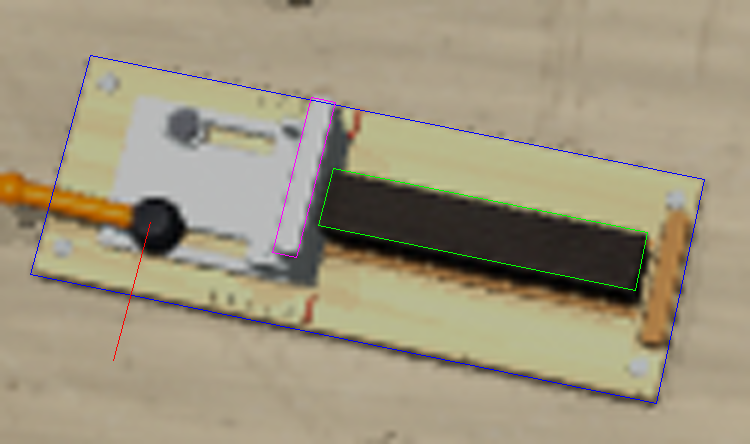

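```bash
python3 -c "
from prof import *
ys=np.arange(70,104,1.5)
def show(n,t,xs,z):
    P=prof(n,t,ys,xs,z);print(n,t,xs[0],xs[-1],z);print(' '.join(f'{y:.0f}:{int(a.mean())}/{int(a[2]-a[0])}' for y,a in zip(ys,P)))
for n,t in(('top','t9'),('scene','s9')):
  for xs in(np.arange(-38,-24.),np.arange(24,38.),np.arange(-56,-46.),np.arange(46,56.)): show(n,t,xs,18.)
  show(n,t,np.arange(-35,35.),90.)
b=np.load('t9.npz')['im'];cv2.imwrite('pics/z9.png',cv2.resize(b[160:205,180:215],None,fx=13,fy=13,interpolation=cv2.INTER_CUBIC))
"
```

```text
top t9 -38.0 -25.0 18.0
70:162/55 72:162/55 73:162/55 74:162/55 76:162/55 78:161/55 79:158/54 80:144/46 82:115/28 84:90/12 85:79/4 86:78/3 88:78/4 90:78/3 91:77/2 92:77/2 94:79/2 96:84/2 97:93/1 98:102/0 100:105/0 102:109/0 103:110/0
top t9 24.0 37.0 18.0
70:144/48 72:141/46 73:143/47 74:145/47 76:145/47 78:145/46 79:142/45 80:124/36 82:96/20 84:74/4 85:66/-1 86:64/-2 88:65/-2 90:66/-3 91:71/-3 92:82/-3 94:106/-3 96:145/-2 97:176/-1 98:185/-1 100:185/-1 102:185/-1 103:185/-1
top t9 -56.0 -47.0 18.0
70:169/41 72:170/42 73:170/42 74:170/42 76:169/43 78:166/44 79:148/53 80:117/74 82:106/82 84:127/67 85:154/50 86:167/43 88:166/41 90:159/40 91:155/39 92:158/40 94:163/41 96:166/43 97:166/45 98:165/46 100:162/47 102:155/48 103:152/50
top t9 46.0 55.0 18.0
70:169/46 72:169/45 73:169/46 74:169/46 76:168/46 78:163/49 79:142/63 80:114/80 82:115/82 84:135/65 85:140/42 86:133/30 88:118/22 90:92/8 91:81/0 92:88/0 94:108/-2 96:148/-2 97:178/-1 98:185/0 100:186/0 102:186/-1 103:185/-1
top t9 -35.0 34.0 90.0
70:65/19 72:63/9 73:63/5 74:65/3 76:65/0 78:70/-2 79:82/-3 80:107/-3 82:147/-2 84:178/-1 85:1
[... 634 characters left out ...]
74:178/62 76:176/62 78:171/61 79:164/61 80:156/61 82:148/62 84:143/64 85:143/65 86:149/65 88:156/65 90:163/64 91:167/62 92:170/62 94:170/61 96:168/61 97:166/61 98:164/62 100:162/62 102:160/62 103:158/62
scene s9 46.0 55.0 18.0
70:176/67 72:176/67 73:177/67 74:176/67 76:174/67 78:171/67 79:166/66 80:158/65 82:150/65 84:143/66 85:139/66 86:140/66 88:144/64 90:149/61 91:151/57 92:150/53 94:147/48 96:141/43 97:133/37 98:124/30 100:114/23 102:106/16 103:99/11
scene s9 -35.0 34.0 90.0
70:89/0 72:87/0 73:86/-1 74:85/-1 76:85/-2 78:89/-2 79:98/-2 80:113/-2 82:132/-1 84:152/-1 85:171/0 86:186/0 88:196/0 90:200/0 91:200/2 92:197/4 94:191/6 96:184/10 97:176/14 98:169/19 100:162/22 102:157/24 103:153/25
```

View pics/z9.png

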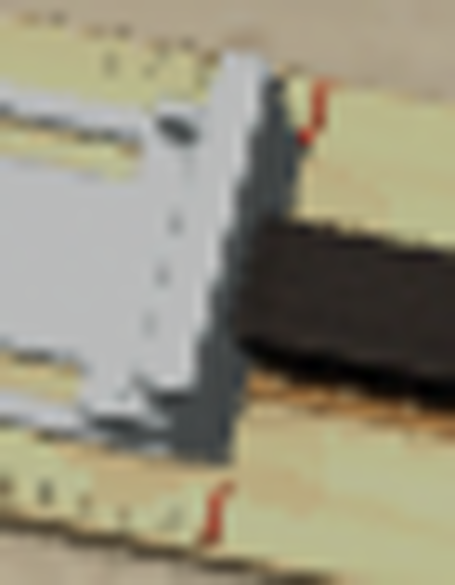

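```bash
python3 -c "
from h import *
print(ctrl.finish_job())"
```

```text
the job is handed in; nothing more can be done
None
```

I placed the 30 x 160 mm blank on the pile, pushed the fence onto its marks and swung the lever to its stop. The job was handed in at about 25 s; no verdict was reported.

- **Blank:** I lowered it in steps of about 1 mm until it touched, at about 3 N, with the pile top near 50 mm, and only then opened the fingers. The last top picture shows it in line with the pile, within about 1 mm along and 0.01 rad. Its offset across was set from the measured grip and jig poses, and the overlay shows it in line.
- **Fence:** It did not start fully back but about 7 mm in, so I pushed it about 30 mm rather than 40. In the last top picture its inner face is at y 81.7 mm, as are the red marks.
- **Lever:** I pushed it clockwise until the force rose to 7 N at the stop. The last picture gives an angle of about 1.6 rad, where the stop is at 1.57.

**Disagreement:** the scene camera's depth put the fence face 2 to 3 mm farther out, but it was off by a similar amount on the jig's end stop and the pile's end, so I trusted the top view. The arm was clear of everything at hand-in and never went near the glue cup. It passed near the chisel only when picking up the blank, when a picture showed the chisel undisturbed. I took no last measurement of either.

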